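Set the length stop with the spring gauge and load the blank

ROBOT

A 6-joint arm with a two-finger parallel gripper is mounted at the origin on the work surface. World frame = base frame: x ahead of the robot, y to its left, z up, the work surface at z = 0. Lengths are in m, angles in rad, forces in N, time in s.
With the tool pointing down it reaches from about 0.35 to 0.975 m from the base axis. Payload 4.9 kg.
Tool frame: the origin (TCP) lies at the very end of the fingers, on their centre line; the grasp point (between the pads) lies 19 mm behind it (ctrl.grip_point_offset is the distance from the TCP to the grasp point, in m); z points along the fingers, y is the line along which they close (so a half turn about z gives the same grasp; the last joint's range is limited). The gripper opens to 85 mm and grips with 20 to 120 N. Pads are 22 mm wide; open, the fingers measure 114 mm over their backs; the gripper's body (76 mm by 85 mm) begins 54 mm behind the grasp point. The pads swing forward as they close: fully open they stand 13 mm farther back than shut.
Start: joints at [-1.409, 0.053, 1.613, -0, 1.476, -0.119], TCP at [0.173, -0.601, 0.231] pointing down, gripper open.
Joint ranges: [-3.01, 3.01], [-1.01, 2.22], [0.06, 2.58], [-1.02, 4.17], [0.09, 2.62], [-3.14, 3.14]. Speed limits (rad/s): [2.57, 2.57, 3.14, 3.14, 3.14, 3.14].

INTERFACE

Orientations are given as a rotation vector (axis times angle).
In Python, from station import ctrl gives the robot as it stands.
- The arm moves only by the tool send_rows, never from a script. Its argument "rows" is a list of rows, each a list of 3 entries, a list of its own where there are three numbers: the finger opening in cm, from 0 to 8.54, then the shift along the tool's x, y, z in cm, then the turn about the tool's z in degrees. A call has 1 to 10 rows; each row shifts and turns the commanded pose from where the row before left it, along the tool's axes as they then stand; what a row does not reach is not made up. A row lasts 1/8 s, in which the tool goes at most 62.5 mm and 10.7 degrees, less where a joint would pass 70% of its speed; a pose out of reach is approached as far as the arm can. A call with a gripper value outside its range is refused whole. The fingers move at their own pace and stop on an object; "newtons" is the grip in N (left out, the last holds). Time passes only in rows, so rows that do not move let the fingers close. It gives the time, the measured TCP pose, the force, the opening and the grip force at its end, in the units of the state.
- ctrl.get_obs(): the state, without advancing time (a new reading comes with each control period).
- ctrl.get_image(name): name is "side" or "top" or "wrist"; returns a dict with "frame" (480x640x3 uint8, red, green, blue), "range_z" (480x640 float32, m along the optical axis (not along the pixel's ray), 0 where there is no reading), "fx", "fy", "cx", "cy" (pixels), "cam_to_world" (4x4, takes a point from camera to world coordinates). Camera axes: x right, y down, z forward; pixel columns grow to the right and rows downward; lengths in m; the calibration is good to about 2 mm. The wrist camera is an equidistant fisheye: a pixel r from the principal point sees the ray r / f radians off the axis. A picture is of the moment at which its call begins.
- ctrl.finish_job(): hands the job in; it is judged then, once.
The state is a dict: "t": time; "q": joint angles; "dq": joint speeds; "effort": joint torques, N m; "tool_pos": TCP position; "tool_rot": TCP orientation; "contact_force": force on the tool from outside, world axes, zero at the start; "wrist_torque": the same for the moment, N m; "opening": finger opening in m; "grip_force": force on a finger pad.
Only numpy, scipy, OpenCV 4.12 (cv2) and the standard library are available. Lean on these libraries where they do the work, as an engineer would, in place of code of your own. Each camera call takes 0.05 s, during which the arm holds its last target. There are 200 camera calls.

TASK

Pull the spring gauge out by its wooden grip so that it pushes the sliding stop bar to the dark line on the lath, hold it there for a moment, then ease it all the way home without letting it snap back. The stop bar stays at the line; then lay the loose wooden blank flat on the jig, along the fence and with its end up against the stop bar, ready for sawing.

Things in the scene. Friction and masses are not known exactly. Their poses are not given: they have to be found in the camera images.
- jig: Flat plywood sawing jig, 190 (x) by 490 (y) by 18 mm, fixed to the bench. Its y is the pull direction (robot's left), x points away from the robot. Origin on the bench; the plate spans x -75..115, y -275..215, top at z 18 mm. The gauge's line is x = 55: a fixed aluminium spring barrel (diameter 50, y -270..-110, axis z 45). The work lane is the bare plate at x -75..-12, before the fence.
- fence (a point): Point on the fence's face that looks to the robot (jig -x), at the plate's top (18 mm above the bench). The fence is a low dark strip, 12 mm thick (jig x -12 to 0) and 8 mm tall (its top 26 mm above the bench), running along jig y from -116 to +210 mm with a saw kerf across it at y 0, where this point lies. Axes are the jig's.
- gauge (a joint): How far the spring gauge is pulled out of its barrel along jig +y, in m: 0 is home (fully in), 0.15 is the end of travel. A spring pulls it home with 3 N at 0, 6 N at 0.15; pushing the stop bar takes about 8 N more.
- gauge_grip (a point): Centre of the top of the gauge's upright wooden grip, a block 28 mm (x) by 30 mm (y) by 52 mm tall whose top is 86 mm above the bench. It stands on a thin steel rod (diameter 12, axis at z 45 mm) that comes out of the barrel. Take it from above, across jig x or along y. Moves with the gauge; its axes are the jig's.
- gauge_nose (a point): Front of the gauge: centre of the flat front face of the steel disc (diameter 24) at the rod's end, 60 mm ahead (jig +y) of the grip's centre and 45 mm above the bench. This face pushes the stop bar.
- stop_face (a point): Middle of the face of the stop bar that looks along jig -y, to gauge and blank. The bar is pale wood, 150 (jig x -65..85) by 24 (y) by 29 mm (31 to 60 mm above the bench), lying across work lane and gauge line; it slides along jig y with 8 N of friction and stays where pushed. It starts 10 to 35 mm ahead of the gauge's nose. Point at jig x 10, z 45.5; axes are the jig's.
- lath: White-painted flat lath 20 mm (x) by 120 mm (y) by 4 mm, fixed on the jig's far edge just beyond the end of the stop bar, with one dark line 3 mm wide across its middle. Origin under the line's middle, on the jig's top; axes parallel to the jig's. The line's y along the jig is the wanted place of the stop bar's face; it varies.
- blank: Loose pale wooden blank, 44 mm (its x) by 180 mm (its y) by 32 mm tall, 0.1 to 0.2 kg, lying flat on the bench to the robot's left. Origin in the centre of its underside. Either end may go to the stop. Hold it by its upper half, so that the fingertips clear the fence.
- duck: Bystander: carved wooden duck on a plinth, about 130 mm long and 130 mm tall. Origin under its middle.
- glue: Bystander: white glue bottle, 60 mm across and 150 mm tall. Origin under its middle.
- mallet: Bystander: wooden mallet lying down, 220 mm long, head 60 by 100 by 55 mm. Origin on the bench between head and handle.

How it is judged:
By the outcome, as a careful person would: the job done as asked, in the order asked, and still so for the second after the job is handed in, with the robot touching nothing.
It also fails if it takes over 61 s, if anything falls off the work surface, if the arm or the gripper's body presses on something with over 40 N, if the wrist force passes 120 N, or if a joint passes its speed limit or range.

## Working session

There is one attempt and no reset: what is moved stays moved. The work goes in short steps, Python scripts to look and compute and a tool call to move; the robot and the scene stay as the last step left them, time stands still between calls to the robot, and variables do not carry over. Pictures are saved under pics/ and viewed, at most 10 in all, crops included, and the job is handed in when it is done.

Besides the shell and the picture viewer there is one more tool, called after "Request:" as name(argument=value, ...) on one line, values as JSON. send_rows: Moves the arm, as the interface text tells. Its arguments: {"type":"object","properties":{"rows":{"type":"array","items":{"type":"array"}},"newtons":{"type":"number"}},"required":["rows"]}

```bash
mkdir -p pics
cat > h.py <<'E'
import numpy as np, cv2
from station import ctrl
def grab(n):
    d=ctrl.get_image(n); np.savez(f'pics/{n}.npz',**d); return d
def pts(d):
    z=d['range_z']; v,u=np.mgrid[:480,:640]
    P=np.stack([(u-d['cx'])/d['fx']*z,(v-d['cy'])/d['fy']*z,z],-1)
    T=d['cam_to_world']; return P@T[:3,:3].T+T[:3,3]
def plane(d,u,v,h):
    r=np.stack([(np.asarray(u)-d['cx'])/d['fx'],(np.asarray(v)-d['cy'])/d['fy'],np.ones(np.shape(u))],-1)
    T=d['cam_to_world']; r=r@T[:3,:3].T; o=T[:3,3]
    return o+r*((h-o[2])/r[...,2])[...,None]
E
python3 - <<'E'
from h import *
for n in('top','side'):
    d=grab(n); cv2.imwrite(f'pics/{n}0.png',d['frame'][...,::-1]); print(n,d['fx'],d['cam_to_world'].round(3).tolist())
print(ctrl.get_obs())
E
```

```text
top 437.68675162728925 [[0.006, -0.995, 0.101, 0.408], [-1.0, -0.005, 0.006, 0.006], [-0.005, -0.101, -0.995, 1.122], [0.0, 0.0, 0.0, 1.0]]
side 603.4742449887517 [[-0.961, -0.212, 0.179, 0.275], [-0.277, 0.696, -0.662, 1.003], [0.016, -0.686, -0.728, 1.199], [0.0, 0.0, 0.0, 1.0]]
{'t': 0.1, 'q': array([-1.40898919e+00,  5.33227005e-02,  1.61419602e+00, -1.75893608e-05,
        1.47598325e+00, -1.19007448e-01]), 'dq': array([ 0.00030983, -0.00259579, -0.00350735, -0.00131101, -0.00032104,
       -0.00069956]), 'effort': array([-6.95836352e-04, -3.94904959e+01, -3.71366322e+01, -1.58346743e-04,
        3.96289834e-03, -8.54556447e-06]), 'tool_pos': array([ 0.17310916, -0.59994825,  0.23014271]), 'tool_rot': array([-3.10878640e+00, -4.39390139e-01,  9.16169601e-05]), 'contact_force': array([ 0.42090653, -0.15224292,  0.60681037]), 'wrist_torque': array([-0.03839452, -0.02806433, -0.03763612]), 'grip_force': 0.0, 'opening': 0.0853463050849461}
```

View pics/top0.png

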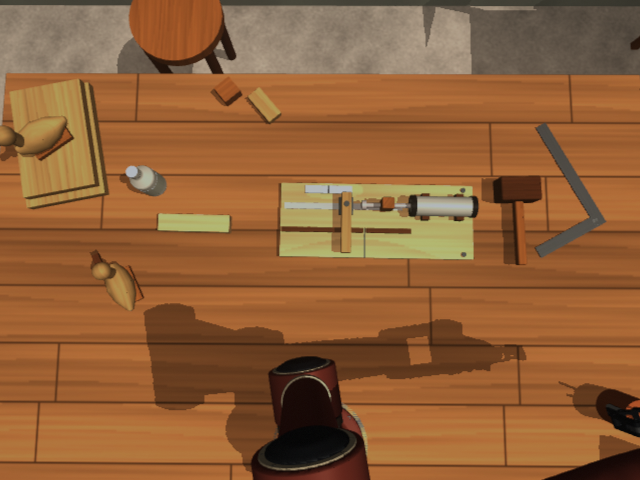

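View pics/side0.png

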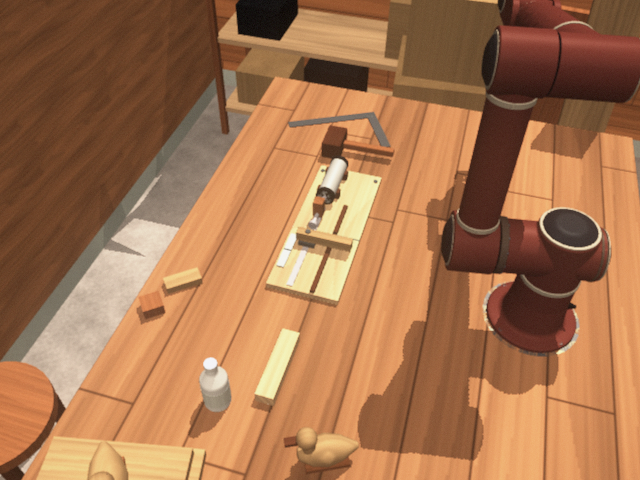

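The top view shows the jig at columns 280–474 and rows 183–260, with the stop bar at about (346,222), the grip at (387,203), the lath at (328,189) and the blank at (194,223). Next I'll enlarge and measure.

Run:
```python
from h import *
t=np.load('pics/top.npz'); s=np.load('pics/side.npz')
a=cv2.resize(t['frame'][175:270,270:480],None,fx=3.8,fy=3.8,interpolation=2)
b=cv2.resize(s['frame'][150:310,255:390],None,fx=1.5,fy=1.5,interpolation=2)
c=np.zeros((600,800,3),np.uint8); c[:a.shape[0],:a.shape[1]]=a; c[361:361+239,:b.shape[1]]=b[:239]
e=cv2.resize(t['frame'][205:240,150:240],None,fx=5,fy=5,interpolation=2); c[370:370+e.shape[0],300:300+e.shape[1]]=e
cv2.imwrite('pics/c1.png',c[...,::-1])
# plywood mask in top: jig corners & blank
hsv=cv2.cvtColor(t['frame'],cv2.COLOR_RGB2HSV)
for nm,p in dict(plate=(250,320),blank=(223,194),bar=(222,346),grip=(203,387),table=(300,300),fence=(230,310),lath=(189,312)).items(): print(nm,hsv[p],t['frame'][p],pts(t)[p].round(4))
m=cv2.inRange(hsv,(22,60,120),(40,255,255)); m=cv2.morphologyEx(m,cv2.MORPH_OPEN,np.ones((3,3)))
for k in cv2.findContours(m,0,1)[0]:
    if cv2.contourArea(k)>400:
        r=cv2.minAreaRect(k); B=cv2.boxPoints(r); print(r); 
        h=.018 if cv2.contourArea(k)>3000 else .032
        print(plane(t,B[:,0],B[:,1],h).round(4).tolist())
```

```text
plate [ 30 100 179] [179 179 109] [0.4788 0.0022 0.0219]
blank [ 29 101 179] [179 177 108] [0.5439 0.3182 0.0354]
bar [ 18 151 179] [179 135  73] [ 0.5452 -0.0609  0.0599]
grip [ 12 190 154] [154  86  39] [ 0.5876 -0.1569  0.0892]
table [ 13 174 166] [166 102  53] [0.3529 0.0522 0.0014]
fence [ 11 183  95] [95 52 27] [0.5288 0.0277 0.0266]
lath [100   8 185] [179 183 185] [0.6349 0.0234 0.0207]
((321.0, 244.0), (24.0, 84.0), 90.0)
[[0.5227, 0.1052, 0.032], [0.5238, -0.1051, 0.032], [0.4637, -0.1048, 0.032], [0.4626, 0.1043, 0.032]]
((193.44113159179688, 222.4132080078125), (71.22270965576172, 16.799880981445312), 1.3971810340881348)
[[0.5264, 0.41, 0.032], [0.5689, 0.4108, 0.032], [0.5654, 0.2311, 0.032], [0.5229, 0.231, 0.032]]
((412.0407409667969, 234.3403778076172), (122.78946685791016, 48.06690979003906), 1.080924153327942)
[[0.4612, -0.074, 0.018], [0.5837, -0.0766, 0.018], [0.5792, -0.3886, 0.018], [0.4571, -0.3826, 0.018]]
((306.0720520019531, 217.25714111328125), (51.96494674682617, 17.61787223815918), 1.2730300426483154)
[[0.5392, 0.1032, 0.032], [0.5839, 0.1028, 0.032], [0.5815, -0.0281, 0.032], [0.5369, -0.0272, 0.032]]
((406.5, 192.0), (16.0, 109.0), 90.0)
[[0.6458, -0.0779, 0.032], [0.6471, -0.3533, 0.032], [0.6061, -0.3522, 0.032], [0.6048, -0.0778, 0.032]]
```

View pics/c1.png

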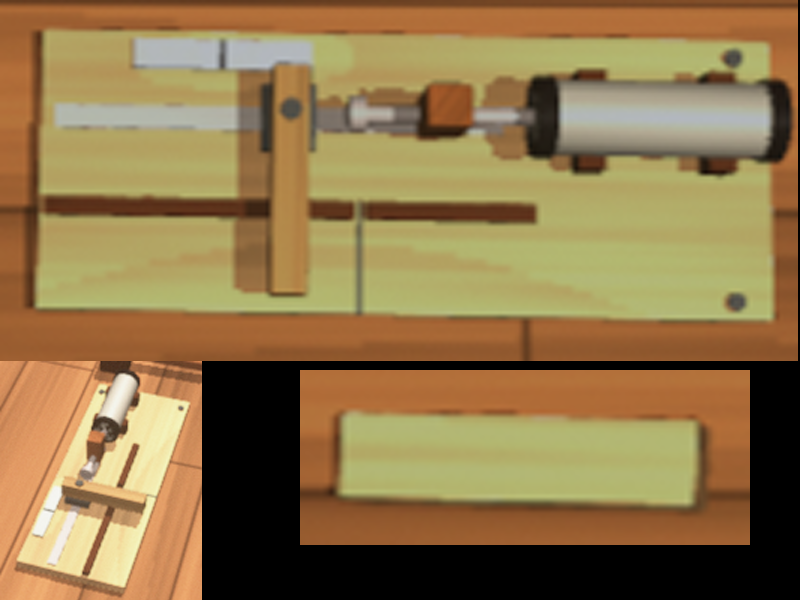

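The enlarged crop shows the lath line at crop (222,54), the bar's gauge-side face at x≈309, the kerf at (359,260), the grip at (447,108) and the nose disc at about (352,112). I'll convert these to positions.

```bash
cat >> h.py <<'E'
def jig():
    return np.load('pics/jig.npz')['O'],float(np.load('pics/jig.npz')['yaw'])
def toj(p):
    O,a=jig(); p=np.asarray(p)[...,:2]-O; c,s=np.cos(a),np.sin(a); return p@np.array([[c,-s],[s,c]])
def tow(p):
    O,a=jig(); c,s=np.cos(a),np.sin(a); return np.asarray(p)@np.array([[c,s],[-s,c]])+O
E
python3 - <<'E'
from h import *
t=np.load('pics/top.npz'); f=t['frame'].astype(float)
def C(x,y,h): return plane(t,270+(x+.5)/3.8-.5,175+(y+.5)/3.8-.5,h)
# corners: far-left,far-right,near-right,near-left ; jig (115,215),(115,-275),(-75,-275),(-75,215)
w=np.array([C(41,30,.018),C(770,42,.018),C(775,320,.018),C(35,307,.018)])[:,:2]
j=np.array([[.115,.215],[.115,-.275],[-.075,-.275],[-.075,.215]])
wc,jc=w.mean(0),j.mean(0); H=(j-jc).T@(w-wc); a=np.arctan2(H[0,1]-H[1,0],H[0,0]+H[1,1])
R=np.array([[np.cos(a),-np.sin(a)],[np.sin(a),np.cos(a)]]); O=wc-R@jc
np.savez('pics/jig.npz',O=O,yaw=a); print('O',O,'yaw',np.degrees(a),'res mm',((j@R.T+O-w)*1000).round(1).tolist())
for n,(x,y,h) in dict(kerf=(359,260,.018),fenceL=(44,213,.018),fenceR=(536,222,.018),line=(222,54,.022),barfar=(312,66,.06),barnear=(306,294,.06),barfarL=(273,66,.06),gripTop=(443,105,.086),gripTL=(425,84,.086),gripTR=(470,86,.086),nose=(347,112,.045)).items():
    p=C(x,y,h); print(n,p.round(4),(toj(p)*1000).round(1))
# intensity profiles subpixel
print('lath row', f[189,300:356].mean(-1).astype(int)[::1].tolist())
for r in (240,245): print('bar',r,f[r,335:372,0].astype(int).tolist())
print('col fence', f[222:240,380,0].astype(int).tolist())
for v in range(195,212,3): print(f[v,372:402].astype(int)[:,2].tolist())
E
```

```text
O [ 0.53570579 -0.10979377] yaw -0.6836483126451574 res mm [[1.4, -0.8], [1.5, 0.4], [-1.4, 0.3], [-1.5, 0.1]]
kerf [ 0.4972 -0.1092  0.018 ] [-38.5   0.1]
fenceL [0.5276 0.1009 0.018 ] [-10.6 210.6]
fenceR [ 0.5232 -0.2272  0.018 ] [ -11.1 -117.6]
line [ 0.6352 -0.0176  0.022 ] [98.4 93.4]
barfar [ 0.6197 -0.0751  0.06  ] [83.6 35.7]
barnear [ 0.4718 -0.0709  0.06  ] [-64.3  38.2]
barfarL [ 0.6196 -0.0498  0.06  ] [83.1 61. ]
gripTop [ 0.5899 -0.1555  0.086 ] [ 54.8 -45.1]
gripTL [ 0.6033 -0.1443  0.086 ] [ 68.  -33.7]
gripTR [ 0.6022 -0.1727  0.086 ] [ 67.2 -62.1]
nose [ 0.5922 -0.0991  0.045 ] [56.4 11.4]
lath row [146, 145, 144, 145, 132, 156, 179, 180, 181, 181, 182, 182, 182, 182, 181, 182, 182, 182, 182, 182, 181, 181, 182, 182, 183, 183, 182, 150, 90, 142, 183, 182, 182, 182, 183, 182, 181, 183, 183, 183, 183, 182, 183, 183, 183, 183, 183, 183, 183, 183, 183, 179, 166, 156, 155, 156]
bar 240 [132, 131, 131, 132, 132, 101, 128, 173, 179, 178, 178, 179, 177, 176, 177, 171, 172, 179, 179, 178, 179, 179, 179, 179, 179, 179, 179, 178, 155, 117, 149, 180, 179, 178, 178, 179, 179]
b
[... 339 characters left out ...]
91, 92, 91, 92, 92, 93, 92, 93, 93, 93, 94, 94, 95, 94, 94, 94, 82, 69]
[71, 71, 71, 71, 86, 100, 100, 98, 99, 74, 37, 37, 41, 39, 40, 38, 36, 37, 38, 37, 36, 37, 67, 96, 102, 84, 64, 63, 63, 63]
[62, 62, 62, 62, 62, 63, 62, 48, 24, 16, 24, 36, 42, 40, 37, 38, 39, 39, 37, 36, 38, 35, 63, 93, 90, 69, 64, 64, 64, 63]
[160, 131, 100, 99, 99, 98, 98, 97, 65, 15, 25, 35, 38, 39, 39, 38, 37, 37, 36, 36, 36, 36, 86, 133, 147, 146, 146, 145, 144, 145]
[86, 80, 74, 74, 75, 75, 76, 58, 28, 16, 22, 32, 35, 35, 35, 35, 36, 35, 34, 35, 36, 37, 61, 90, 101, 101, 103, 103, 112, 120]
[83, 69, 68, 69, 68, 68, 68, 52, 26, 16, 17, 16, 16, 17, 16, 17, 18, 17, 17, 36, 69, 113, 134, 133, 133, 108, 81, 80, 80, 79]
```

Request:
send_rows(rows=[[8.5,[0,0,0],-10.45],[8.5,[0,0,0],-10.45],[8.5,[0,0,0],-10.45],[8.5,[0,0,0],-10.45],[8.5,[0,0,0],-10.45],[8.5,[0,0,0],-10.45],[8.5,[0,0,0],-10.45]], newtons=40)

```text
t: 0.98
tool_pos: [0.1732, -0.6001, 0.2306]
tool_rot: [-2.229, -2.213, -0.001]
contact_force: [0.4, -0.3, 0.3]
opening: 0.085
grip_force: 0.0
```

```bash
cat >> h.py <<'E'
from scipy.spatial.transform import Rotation as Rn
def rel(xj,yj,z):
    o=ctrl.get_obs(); R=Rn.from_rotvec(o['tool_rot']).as_matrix(); w=tow([xj/1000,yj/1000])
    d=R.T@(np.r_[w,z/1000]-o['tool_pos'])*100
    yaw=np.degrees(np.arctan2(R[1,0],R[0,0])); print('t',o['t'],'shift cm',d.round(2),'yaw',yaw.round(2),'jig',(toj(o['tool_pos'])*1000).round(1),'z',o['tool_pos'][2].round(4),'F',o['contact_force'].round(1),'open',round(o['opening'],4),'grip',round(o['grip_force'],1)); return d
E
python3 -c "
from h import *
rel(55,-48,130)"
```

```text
t 0.975 shift cm [44.46 41.38 10.1 ] yaw 89.59 jig [-356.7 -494.6] z 0.2306 F [ 0.4 -0.3  0.3] open 0.085 grip 0.0
```

Request:
send_rows(rows=[[8.5,[4.44,4.14,0],0],[8.5,[4.44,4.14,0],0],[8.5,[4.44,4.14,0],0],[8.5,[4.44,4.14,0],0],[8.5,[4.44,4.14,0],0],[8.5,[4.44,4.14,0],0],[8.5,[4.44,4.14,0],0],[8.5,[4.44,4.14,0],0],[8.5,[4.44,4.14,0],0],[8.5,[4.44,4.14,0],0]])

```text
t: 2.22
tool_pos: [0.594, -0.1603, 0.2308]
tool_rot: [-2.236, -2.207, 0.001]
contact_force: [1.0, -0.1, -0.5]
opening: 0.0849
grip_force: 0.0
```

Request:
send_rows(rows=[[8.5,[0,0,5],0],[8.5,[0,0,5],0],[8.5,[0,0,0],0]])

```text
t: 2.6
tool_pos: [0.5893, -0.1603, 0.1254]
tool_rot: [-2.228, -2.2, 0.007]
contact_force: [-0.1, 0.3, -0.3]
opening: 0.0853
grip_force: 0.0
```

Run:
```python
from h import *
rel(55,-48,50)
d=ctrl.get_image('wrist'); np.savez('pics/wrist.npz',**d); cv2.imwrite('pics/w1.png',d['frame'][...,::-1]); print(d['fx'],d['cx'],d['cy'],d['cam_to_world'].round(3).tolist())
```

```text
t 2.6 shift cm [0.15 0.16 7.54] yaw 89.26 jig [ 54.2 -49.9] z 0.1254 F [-0.1  0.3 -0.3] open 0.0853 grip 0.0
371.64829954431775 322.52972575564706 236.8383039541732 [[1.0, -0.01, -0.013, 0.591], [-0.013, -0.956, -0.293, -0.084], [-0.009, 0.293, -0.956, 0.269], [0.0, 0.0, 0.0, 1.0]]
```

View pics/w1.png

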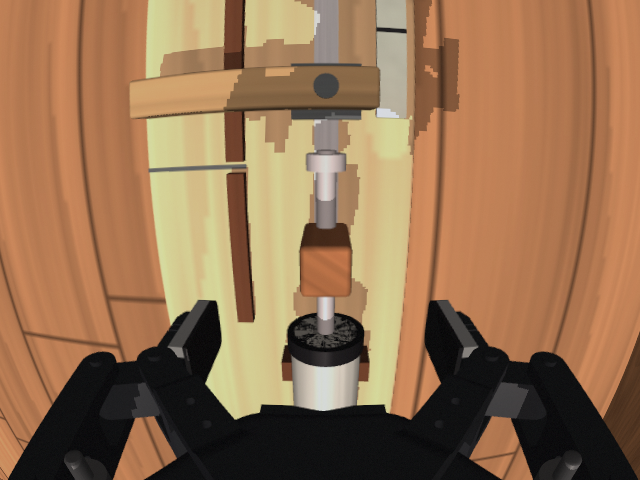

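The wrist view has the grip at about (326,270), centred between the fingers. The lath line is at (392,30), the bar's face edge at about row 115 and the disc at (326,160).

```bash
cat >> h.py <<'E'
def fish(d,u,v,h):
    a=(u-d['cx'])/d['fx'];b=(v-d['cy'])/d['fy'];r=np.hypot(a,b); k=np.sin(r)/r
    T=d['cam_to_world']; w=T[:3,:3]@np.array([a*k,b*k,np.cos(r)]); o=T[:3,3]; return o+w*((h-o[2])/w[2])
E
python3 - <<'E'
from h import *
d=np.load('pics/wrist.npz')
for n,u,v,h in [('gripTL',301,249,.086),('gripTR',351,249,.086),('gripBL',301,296,.086),('gripBR',351,296,.086),('kerf',200,168.5,.018),('line',392,29.5,.022),('barT',200,67+10,.06),('barface_bottom',345,119,.031),('barEdgeR',370,108,.06),('barEdgeL',140,117,.06),('fenceedge',243,250,.018),('fence near',230,250,.018)]:
    p=fish(d,u,v,h); print(n,(toj(p)*1000).round(1))
f=d['frame']; print(f[10:50,385].mean(-1).astype(int).tolist()); print(f[90:125,200].tolist()[::1])
print(f[100:125,372].mean(-1).astype(int).tolist())
E
```

```text
gripTL [ 42.3 -36.5]
gripTR [ 68.3 -36.4]
gripBL [ 41.7 -63.6]
gripBR [ 69.  -63.6]
kerf [-33.1  -0.7]
line [98.7 93.4]
barT [-16.6  57.5]
barface_bottom [67.2 30.9]
barEdgeR [79.6 36.8]
barEdgeL [-56.5  37.4]
fenceedge [ -4.9 -60.8]
fence near [-14.8 -60.8]
[171, 171, 172, 171, 172, 172, 172, 172, 173, 174, 173, 173, 173, 173, 173, 173, 173, 136, 30, 29, 29, 56, 149, 172, 172, 171, 171, 171, 170, 171, 171, 172, 171, 171, 170, 170, 170, 170, 171, 171]
[[210, 161, 109], [208, 161, 109], [209, 161, 109], [210, 161, 110], [210, 160, 109], [208, 158, 107], [205, 154, 105], [201, 154, 105], [200, 152, 103], [196, 149, 101], [195, 149, 101], [196, 151, 102], [198, 151, 102], [199, 151, 102], [200, 152, 103], [201, 153, 104], [203, 154, 105], [205, 157, 107], [207, 158, 107], [198, 151, 103], [186, 141, 96], [104, 79, 54], [91, 69, 48], [100, 76, 52], [184, 157, 112], [209, 182, 130], [211, 184, 132], [211, 183, 132], [210, 183, 132], [211, 183, 132], [210, 182, 131], [211, 184, 132], [211, 184, 132], [211, 183, 131], [211, 183, 132]]
[95, 95, 96, 96, 97, 90, 78, 60, 45, 104, 173, 182, 182, 183, 183, 183, 183, 183, 182, 182, 181, 184, 184, 182, 183]
```

Request:
send_rows(rows=[[8.5,[0.1,0,4.0],0],[8.5,[0.1,0.0,3.5],0],[8.5,[0,0,0],0],[0,[0,0,0],0],[0,[0,0,0],0],[0,[0,0,0],0],[0,[0,0,0],0],[0,[0,0,0],0]], newtons=50)

```text
t: 3.65
tool_pos: [0.5905, -0.1605, 0.0584]
tool_rot: [-2.232, -2.203, 0.009]
contact_force: [-16.8, 0.6, 14.6]
opening: 0.0272
grip_force: 49.8
```

```bash
python3 -c "
from h import *
rel(55,-48,50)"
```

```text
t 3.65 shift cm [ 0.21 -0.03  0.84] yaw 89.26 jig [ 55.4 -50.1] z 0.0584 F [-16.8   0.6  14.6] open 0.0272 grip 49.8
```

Request:
send_rows(rows=[[0,[0.4,-0.1,-0.2],0],[0,[0.8,0,0],0],[0,[0.8,0,0],0],[0,[0.9,0,0],0],[0,[1.0,0,0],0],[0,[1.0,0,0],0],[0,[1.0,0,0],0],[0,[0.9,0,0],0],[0,[0.4,0,0],0],[0,[0,0,0],0]])

```text
t: 4.9
tool_pos: [0.5913, -0.091, 0.0586]
tool_rot: [2.235, 2.207, -0.011]
contact_force: [-5.9, -10.1, 2.0]
opening: 0.0275
grip_force: 50.4
```

```bash
cat > m.py <<'E'
from h import *
import sys
rel(55,33.4,58)
d=ctrl.get_image('wrist'); np.savez('pics/wrist.npz',**d); cv2.imwrite(sys.argv[1],d['frame'][...,::-1])
t=grab('top'); cv2.imwrite(sys.argv[1].replace('.png','_t.png'),cv2.resize(t['frame'][175:270,270:480],None,fx=3.8,fy=3.8,interpolation=2)[...,::-1])
# top: project lane row at jig x=-40 and lath row x=98
for n,x,h in (('bar',-.045,.06),('bar',-.055,.06),('lath',.098,.022)):
    ys=np.arange(.02,.16,.001); T=np.linalg.inv(t['cam_to_world']); w=tow(np.stack([np.full_like(ys,x),ys],-1)); P=np.c_[w,np.full(len(ys),h),np.ones(len(ys))]@T.T
    u=P[:,0]/P[:,2]*t['fx']+t['cx']; v=P[:,1]/P[:,2]*t['fy']+t['cy']
    I=cv2.remap(t['frame'].astype(np.float32),u.astype(np.float32)[None],v.astype(np.float32)[None],1)[0]
    print(n,'y0=20', (I[:,2] if n=='bar' else I.mean(-1)).astype(int).tolist())
E
python3 m.py pics/w2.png
```

```text
t 4.9 shift cm [ 1.39 -0.03  0.05] yaw 89.26 jig [55.3 19.5] z 0.0586 F [ -5.9 -10.1   2. ] open 0.0275 grip 50.4
bar y0=20 [28, 28, 28, 28, 28, 28, 28, 28, 28, 28, 28, 28, 28, 28, 27, 27, 27, 26, 26, 26, 26, 26, 26, 26, 26, 27, 27, 27, 27, 26, 25, 24, 24, 25, 25, 23, 23, 23, 23, 23, 23, 23, 22, 22, 22, 22, 22, 22, 21, 21, 21, 21, 21, 20, 20, 20, 19, 19, 18, 18, 17, 17, 17, 17, 17, 17, 17, 17, 16, 15, 15, 15, 15, 15, 15, 15, 15, 14, 19, 25, 28, 30, 32, 31, 31, 34, 38, 40, 42, 44, 47, 51, 55, 57, 59, 60, 60, 61, 61, 62, 62, 62, 62, 62, 63, 72, 80, 88, 96, 102, 101, 101, 101, 101, 101, 101, 101, 102, 103, 104, 106, 108, 108, 109, 109, 110, 110, 110, 109, 109, 109, 109, 110, 110, 110, 110, 110, 110, 111, 111]
bar y0=20 [28, 28, 28, 28, 28, 27, 27, 27, 27, 27, 27, 27, 27, 27, 27, 27, 27, 27, 27, 26, 26, 26, 26, 26, 26, 26, 26, 26, 26, 25, 25, 25, 25, 25, 25, 24, 24, 24, 24, 24, 24, 23, 23, 23, 23, 23, 23, 23, 23, 23, 23, 23, 23, 22, 22, 22, 21, 20, 19, 19, 18, 17, 16, 16, 16, 16, 16, 16, 15, 15, 15, 15, 15, 15, 14, 14, 14, 14, 14, 14, 18, 24, 31, 42, 53, 59, 64, 68, 67, 67, 67, 68, 68, 6
[... 172 characters left out ...]
, 106, 106, 106, 105, 105, 105, 105, 105, 105]
lath y0=20 [40, 40, 40, 39, 39, 39, 38, 38, 38, 37, 37, 37, 37, 36, 36, 36, 36, 36, 35, 34, 34, 34, 34, 33, 32, 31, 41, 52, 68, 91, 113, 116, 115, 108, 87, 66, 61, 61, 61, 61, 61, 61, 61, 61, 61, 61, 61, 60, 60, 61, 61, 61, 61, 61, 64, 67, 75, 93, 111, 126, 138, 148, 148, 148, 148, 148, 148, 149, 149, 142, 127, 114, 95, 79, 79, 99, 120, 132, 142, 149, 150, 150, 150, 150, 150, 150, 150, 149, 149, 148, 147, 146, 146, 145, 145, 145, 146, 146, 146, 146, 147, 147, 148, 148, 148, 147, 147, 147, 147, 146, 146, 146, 146, 147, 147, 148, 148, 148, 148, 148, 148, 148, 148, 147, 146, 146, 145, 144, 143, 143, 141, 137, 132, 125, 117, 111, 109, 107, 107, 107]
```

View pics/w2.png

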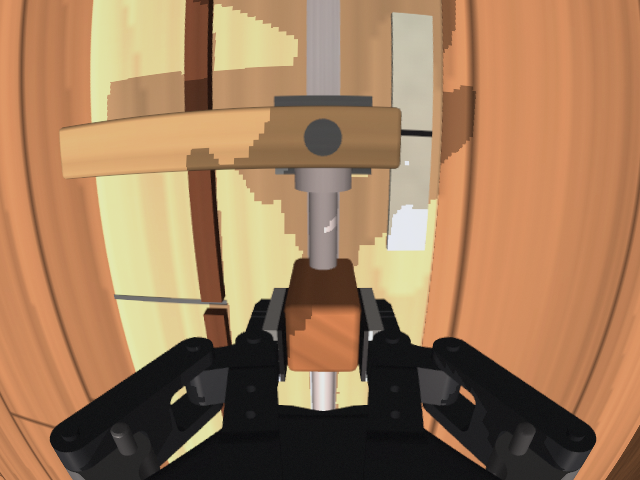

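The wrist view shows the line at (415,133) and the bar's gauge-side top edge at about row 167 near col 390. The disc is pressed against the bar and the grip is held squarely.

```bash
cat > b.py <<'E'
from h import *
d=np.load('pics/wrist.npz'); f=d['frame'].astype(int)
def rows(c,a,b): return f[a:b,c].mean(-1).astype(int).tolist()
import sys
for c in (412,420,428): print('line',c,120,rows(c,120,146))
for c in (75,120,240,385,394): print('edge',c,150,rows(c,150,186))
E
python3 b.py
```

```text
line 412 120 [187, 186, 186, 186, 186, 187, 186, 187, 186, 157, 82, 28, 26, 30, 30, 78, 150, 188, 187, 186, 186, 186, 187, 186, 185, 186]
line 420 120 [187, 188, 188, 187, 186, 187, 186, 186, 186, 182, 104, 28, 27, 28, 27, 39, 117, 187, 188, 187, 188, 188, 187, 187, 187, 187]
line 428 120 [187, 187, 187, 188, 187, 187, 186, 185, 186, 185, 143, 69, 29, 28, 30, 29, 90, 167, 186, 186, 185, 185, 186, 186, 185, 185]
edge 75 150 [175, 176, 176, 174, 174, 174, 173, 172, 171, 169, 168, 167, 164, 164, 165, 165, 167, 168, 169, 169, 170, 170, 172, 173, 173, 168, 160, 149, 116, 130, 130, 130, 130, 129, 129, 130]
edge 120 150 [174, 173, 172, 170, 169, 168, 166, 166, 163, 164, 166, 165, 166, 167, 167, 169, 168, 171, 171, 172, 173, 169, 162, 156, 128, 197, 204, 204, 205, 204, 205, 205, 205, 205, 204, 205]
edge 240 150 [161, 159, 160, 160, 161, 162, 163, 154, 107, 108, 108, 108, 109, 110, 112, 103, 95, 88, 78, 121, 140, 141, 141, 141, 164, 195, 196, 196, 196, 196, 196, 196, 195, 196, 196, 196]
edge 385 150 [102, 103, 103, 103, 103, 104, 104, 104, 104, 104, 105, 106, 108, 106, 105, 98, 89, 82, 93, 146, 146, 147, 146, 146, 146, 146, 145, 146, 146, 146, 146, 146, 145, 146, 146, 146]
edge 394 150 [103, 102, 102, 103, 103, 104, 103, 104, 105, 104, 105, 105, 106, 107, 107, 99, 91, 83, 90, 176, 181, 182, 180, 181, 182, 181, 182, 182, 182, 182, 183, 183, 183, 183, 184, 184]
```

Run:
```python
from h import *
d=np.load('pics/wrist.npz')
q=lambda u,v,h:(toj(fish(d,u,v,h))*1000).round(1)
print('cam',(toj(d['cam_to_world'][:3,3])*1000))
for u,v in((412,132.7),(420,133),(428,133.6)): print('line',q(u,v,.022))
for u,v in((120,174.2),(240,168.7),(385,168.6),(394,168.8)): print('bar',q(u,v,.06),q(u,v,.057),q(u,v,.031))
```

```text
cam [55.45475907 96.80934749]
line [98.2 92.9]
line [102.3  93. ]
line [106.4  92.9]
bar [-30.8  79.9] [-32.6  79.5] [-48.5  76.4]
bar [23.1 79.7] [22.4 79.4] [16.4 76.2]
bar [79.  79.5] [79.5 79.2] [83.8 76. ]
bar [82.5 79.5] [83.1 79.2] [88.1 76. ]
```

Request:
send_rows(rows=[[0,[0.4,0,0],0],[0,[0.4,0,0],0],[0,[0.3,0,0],0],[0,[0.1,0,0],0],[0,[0,0,0],0],[0,[0,0,0],0]])

```text
t: 5.75
tool_pos: [0.5914, -0.0796, 0.0586]
tool_rot: [2.235, 2.206, -0.012]
contact_force: [-7.4, -11.7, 1.4]
opening: 0.0269
grip_force: 50.3
```

```bash
cat > b2.py <<'E'
from h import *
d=grab('wrist'); f=d['frame'].astype(float); rel(55,33.2,58)
# sample along jig y at fixed x using projection of plane points
def prof(x,h,ys):
    w=tow(np.stack([np.full_like(ys,x),ys],-1)); P=np.c_[w,np.full(len(ys),h),np.ones(len(ys))]@np.linalg.inv(d['cam_to_world']).T
    r=np.hypot(P[:,0],P[:,1]); th=np.arctan2(r,P[:,2]); u=d['cx']+d['fx']*th*P[:,0]/r; v=d['cy']+d['fy']*th*P[:,1]/r
    return cv2.remap(d['frame'].astype(np.float32),u.astype(np.float32)[None],v.astype(np.float32)[None],1)[0].mean(-1)
ys=np.arange(.06,.12,.0002)
I=prof(.1,.022,ys); k=I<110; print('line',ys[k].min()*1e3,ys[k].max()*1e3)
for x in(-.03,.0,.075,.08): I=prof(x,.059,ys); g=np.diff(cv2.GaussianBlur(I[:,None],(1,5),0)[:,0]); i=np.argsort(-abs(g[(ys[1:]<.1)]))[:4]; print('bar',x,(ys[i]*1e3).round(1),g[i].round(0))
E
python3 b2.py
```

```text
t 5.8 shift cm [ 0.23 -0.03  0.06] yaw 89.25 jig [55.3 30.9] z 0.0586 F [ -6.8 -11.6   2.4] open 0.0274 grip 50.3
line 91.59999999999981 94.39999999999979
bar -0.03 [90.8 91.  90.6 91.4] [-22. -18. -13.   7.]
bar 0.0 [90.8 91.  90.6 91.2] [-14. -13. -10.  -6.]
bar 0.075 [90.8 91.  90.6 61.2] [-17. -14. -14. -12.]
bar 0.08 [90.8 90.6 65.  64.8] [-22. -18. -15. -15.]
```

Request:
send_rows(rows=[[0,[0.12,0,0],0],[0,[0.1,0,0],0],[0,[0,0,0],0],[0,[0,0,0],0],[0,[0,0,0],0]])

```text
t: 6.42
tool_pos: [0.5914, -0.0775, 0.0586]
tool_rot: [2.235, 2.206, -0.013]
contact_force: [-7.4, -12.2, 1.7]
opening: 0.0273
grip_force: 50.3
```

```bash
python3 b2.py
```

```text
t 6.475 shift cm [ 0.02 -0.03  0.06] yaw 89.25 jig [55.3 33. ] z 0.0586 F [ -7.2 -11.6   2.2] open 0.0272 grip 50.3
line 91.59999999999981 94.39999999999979
bar -0.03 [93.  92.8 93.2 92.6] [-20. -19.  -9.  -9.]
bar 0.0 [93.  92.8 93.2 92.6] [-15. -13. -10.  -8.]
bar 0.075 [92.8 93.  92.6 63.2] [-18. -17. -13. -12.]
bar 0.08 [92.8 93.  67.  92.6] [-23. -19. -15. -14.]
```

The bar's face is on the line (92.9 mm against 93.0). I'll hold, then ease home.

Request:
send_rows(rows=[[0,[0,0,0],0],[0,[0,0,0],0],[0,[0,0,0],0],[0,[0,0,0],0],[0,[0,0,0],0],[0,[0,0,0],0],[0,[-0.2,0,0],0],[0,[-0.4,0,0],0],[0,[-0.5,0,0],0],[0,[-0.5,0,0],0]])

```text
t: 7.72
tool_pos: [0.5912, -0.0911, 0.0586]
tool_rot: [-2.234, -2.206, 0.008]
contact_force: [-6.6, -3.6, 2.7]
opening: 0.0271
grip_force: 50.5
```

Request:
send_rows(rows=[[0,[-0.6,0,0],0],[0,[-0.6,0,0],0],[0,[-0.6,0,0],0],[0,[-0.6,0,0],0],[0,[-0.6,0,0],0],[0,[-0.6,0,0],0],[0,[-0.6,0,0],0],[0,[-0.6,0,0],0],[0,[-0.6,0,0],0],[0,[-0.5,0,0],0]])

```text
t: 8.98
tool_pos: [0.5905, -0.15, 0.0586]
tool_rot: [-2.234, -2.205, 0.007]
contact_force: [-6.9, -3.8, 3.1]
opening: 0.0271
grip_force: 50.5
```

```bash
python3 -c "
from h import *
rel(55,-50.1,58)"
```

```text
t 8.975 shift cm [-1.06 -0.02  0.06] yaw 89.25 jig [ 55.2 -39.5] z 0.0586 F [-6.9 -3.8  3.1] open 0.0271 grip 50.5
```

Request:
send_rows(rows=[[0,[-0.35,0,0],0],[0,[-0.25,0,0],0],[0,[-0.2,0,0],0],[0,[-0.15,0,0],0],[0,[-0.1,0,0],0],[0,[-0.1,0,0],0],[0,[-0.05,0,0],0],[0,[0,0,0],0],[0,[0,0,0],0]])

```text
t: 10.1
tool_pos: [0.5903, -0.1605, 0.0585]
tool_rot: [-2.233, -2.204, 0.004]
contact_force: [-7.1, 0.2, 3.4]
opening: 0.0274
grip_force: 50.6
```

```bash
python3 -c "
from h import *
rel(55,-50.1,58)"
```

```text
t 10.1 shift cm [-0.   -0.02  0.05] yaw 89.25 jig [ 55.2 -50.1] z 0.0585 F [-7.1  0.2  3.4] open 0.0274 grip 50.6
```

Request:
send_rows(rows=[[0,[-0.1,0,0],0],[0,[0,0,0],0],[8.5,[0,0,0],0],[8.5,[0,0,0],0],[8.5,[0,0,0],0],[8.5,[0,0,-3],0],[8.5,[0,0,-5],0],[8.5,[0,0,-5],0],[8.5,[0,0,0],0]])

```text
t: 11.22
tool_pos: [0.5953, -0.1632, 0.195]
tool_rot: [2.229, 2.199, 0.007]
contact_force: [-0.2, 0.2, 0.4]
opening: 0.0849
grip_force: 0.0
```

Run:
```python
from h import *
P=None
t=grab('top'); cv2.imwrite('pics/t2.png',cv2.resize(t['frame'][150:270,110:480],None,fx=2.1,fy=2.1,interpolation=2)[...,::-1])
P=pts(t); sub=P[150:210,110:185]; k=(sub[...,2]>.05)&(sub[...,2]<.2); b=sub[k]; print('glue',b.min(0).round(3),b.max(0).round(3),np.median(b,0).round(3), b[b[:,2]>.13].mean(0))
hsv=cv2.cvtColor(t['frame'],cv2.COLOR_RGB2HSV); m=cv2.inRange(hsv[:, :260],(22,60,120),(40,255,255)); m=cv2.morphologyEx(m,cv2.MORPH_OPEN,np.ones((3,3)))
for k in cv2.findContours(m,0,1)[0]:
    if cv2.contourArea(k)>400: r=cv2.minAreaRect(k);B=cv2.boxPoints(r);W=plane(t,B[:,0],B[:,1],.032);print(r,W.round(4).tolist(),W.mean(0))
p=P[205:240,150:240]; m2=(p[...,2]>.02)&(p[...,2]<.045); q=p[m2][:,:2].astype(np.float32); r=cv2.minAreaRect(q); print('depth rect',r)
# side check of blank center
s=grab('side'); p=pts(s); hs=cv2.cvtColor(s['frame'],cv2.COLOR_RGB2HSV); k=(p[...,2]>.028)&(p[...,2]<.042)&(p[...,1]>.2)&(p[...,1]<.44)&(p[...,0]>.5)&(p[...,0]<.6); print('side',cv2.minAreaRect(p[k][:,:2].astype(np.float32)),p[k][:,2].mean())
o=ctrl.get_obs(); rel(55,-50,190); R=Rn.from_rotvec(o['tool_rot']).as_matrix(); print('to blank',R.T@(np.array([.546,.321,.05])-o['tool_pos'])*100)
```

```text
glue [0.617 0.402 0.05 ] [0.677 0.461 0.155] [0.641 0.421 0.103] [0.64640548 0.43063314 0.14871385]
((193.5, 222.5), (17.0, 71.0), 90.0) [[0.5668, 0.4108, 0.032], [0.5676, 0.2318, 0.032], [0.5246, 0.2306, 0.032], [0.5237, 0.409, 0.032]] [0.54567853 0.3205575  0.032     ]
depth rect ((0.5469079613685608, 0.32192540168762207), (0.18042351305484772, 0.045212093740701675), 88.62047576904297)
side ((0.5435429811477661, 0.3234304189682007), (0.18289068341255188, 0.04499732702970505), 88.92961120605469) 0.031232882117405075
t 11.325 shift cm [ 0.15 -0.23 -0.1 ] yaw 89.24 jig [ 57.3 -51.5] z 0.189 F [-0.6 -0.2 -0.8] open 0.0847 grip 0.0
to blank [48.23901148 -5.29877799 13.86514726]
```

View pics/t2.png

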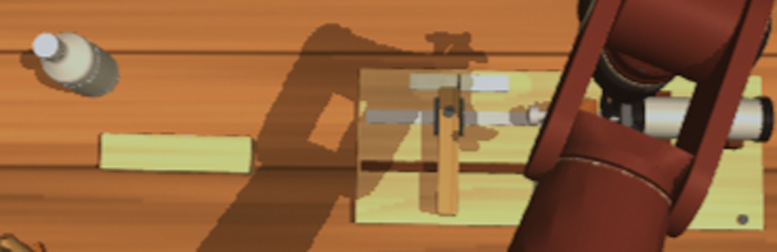

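The view shows the bar standing at the line, the gauge home, the blank undisturbed at about (176,153) and the glue bottle well clear. Now to the blank.

Request:
send_rows(rows=[[8.5,[6.03,-0.66,0],0],[8.5,[6.03,-0.66,0],0],[8.5,[6.03,-0.66,0],0],[8.5,[6.03,-0.66,0],0],[8.5,[6.03,-0.66,0],0],[8.5,[6.03,-0.66,0],0.5],[8.5,[6.03,-0.66,0],0],[8.5,[6.03,-0.66,0],0],[8.5,[0,0,5],0],[8.5,[0,0,0],0]])

```text
t: 12.58
tool_pos: [0.5421, 0.32, 0.1308]
tool_rot: [-2.241, -2.195, 0.02]
contact_force: [-0.3, 0.2, -0.9]
opening: 0.0847
grip_force: 0.0
```

Run:
```python
from h import *
d=grab('wrist'); f=d['frame']; cv2.imwrite('pics/w3.png',f[...,::-1])
o=ctrl.get_obs(); rel(0,0,0); R=Rn.from_rotvec(o['tool_rot']).as_matrix(); print('to blank',R.T@(np.array([.546,.3215,.011])-o['tool_pos'])*100)
```

```text
t 12.625 shift cm [-42.96   0.2   13.56] yaw 88.75 jig [  3.3 430. ] z 0.134 F [ 0.  -0.2  0.3] open 0.0848 grip 0.0
to blank [ 0.18185412  0.2802561  12.30048261]
```

View pics/w3.png

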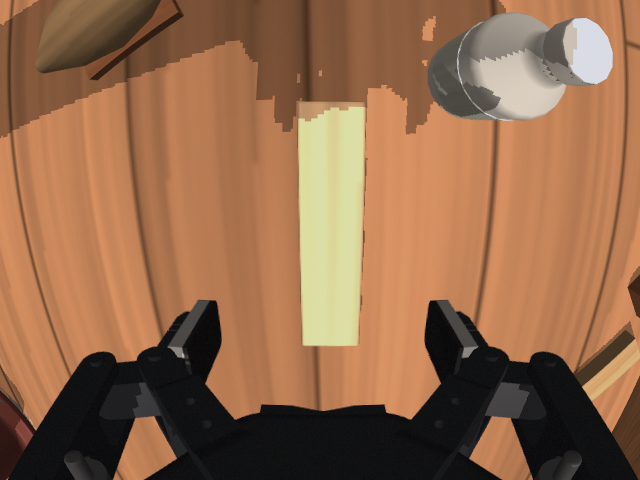

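The wrist view shows the blank's top at cols 300–364, with its near end at row 346 and far end at row ~103. It is slightly right of the finger centre.

Run:
```python
from h import *
d=np.load('pics/wrist.npz'); c=[fish(d,u,v,.032) for u,v in((303,346),(358,346),(298,103),(366,103))]; c=np.array(c); print(c.round(4),c.mean(0))
o=ctrl.get_obs(); R=Rn.from_rotvec(o['tool_rot']).as_matrix(); w=c.mean(0); w[2]=.011; print(R.T@(w-o['tool_pos'])*100)
for x,y in((c[0],c[2]),(c[1],c[3])): e=y-x; print(np.degrees(np.arctan2(-e[0],e[1])),np.hypot(*e[:2]))
```

```text
[[0.5236 0.2321 0.032 ]
 [0.5663 0.2313 0.032 ]
 [0.5268 0.4106 0.032 ]
 [0.5702 0.4099 0.032 ]] [0.54674186 0.32098248 0.032     ]
[ 0.13173432  0.35555356 12.30009191]
-1.044870935373051 0.17854786204764944
-1.2416533850607077 0.17868094427675285
```

Request:
send_rows(rows=[[8.5,[0.15,0.32,5],0],[8.5,[0,0,5],0],[8.5,[0,0,1.5],0],[8.5,[0,0,0],0],[8.5,[0,0,0],0]])

```text
t: 13.25
tool_pos: [0.5521, 0.3234, 0.0265]
tool_rot: [2.245, 2.195, 0.007]
contact_force: [0.9, 0.9, -0.2]
opening: 0.085
grip_force: 0.0
```

Run:
```python
from h import *
o=ctrl.get_obs(); rel(0,0,0); R=Rn.from_rotvec(o['tool_rot']).as_matrix(); print('to blank',R.T@(np.array([.5465,.321,.011])-o['tool_pos'])*100)
```

```text
t 13.25 shift cm [-43.35  -0.68   2.55] yaw 88.71 jig [ 11.2 433.4] z 0.0265 F [ 0.9  0.9 -0.2] open 0.085 grip 0.0
to blank [-0.25521679 -0.56291438  1.54393807]
```

Request:
send_rows(rows=[[8.5,[-0.15,-0.35,0.8],0],[8.5,[-0.1,-0.2,0.7],0],[8.5,[0,0,0],0],[8.5,[0,0,0],0],[8.5,[0,0,0],0]])

```text
t: 13.88
tool_pos: [0.5447, 0.3205, 0.0086]
tool_rot: [2.246, 2.197, 0.001]
contact_force: [1.2, -0.1, 0.1]
opening: 0.0845
grip_force: 0.0
```

Run:
```python
from h import *
o=ctrl.get_obs(); rel(0,0,0); R=Rn.from_rotvec(o['tool_rot']).as_matrix(); print('to blank',R.T@(np.array([.5465,.321,.011])-o['tool_pos'])*100)
```

```text
t 13.875 shift cm [-43.04   0.05   0.85] yaw 88.74 jig [  3.8 430.4] z 0.0086 F [ 1.2 -0.1  0.1] open 0.0845 grip 0.0
to blank [ 0.05358108  0.18206402 -0.24027146]
```

Request:
send_rows(rows=[[8.5,[0,0.1,-0.25],0],[8.5,[0,0,0],0],[0,[0,0,0],0],[0,[0,0,0],0],[0,[0,0,0],0],[0,[0,0,0],0],[0,[0,0,0],0]], newtons=50)

```text
t: 14.75
tool_pos: [0.5457, 0.3205, 0.0111]
tool_rot: [2.246, 2.197, 0.001]
contact_force: [0.3, -0.0, 2.2]
opening: 0.0427
grip_force: 54.0
```

```bash
python3 -c "
from h import *
rel(-34,-12,70)"
```

```text
t 14.75 shift cm [-44.27  -3.44  -5.9 ] yaw 88.74 jig [  4.8 430.4] z 0.0111 F [ 0.3 -0.   2.2] open 0.0427 grip 54.0
```

Request:
send_rows(rows=[[0,[0,0,-3],0],[0,[0,0,-5],0],[0,[0,0,-4],0],[0,[0,0,0],0]])

```text
t: 15.25
tool_pos: [0.5476, 0.3214, 0.135]
tool_rot: [2.244, 2.195, 0.011]
contact_force: [-0.1, 0.1, -1.9]
opening: 0.0432
grip_force: 53.9
```

Request:
send_rows(rows=[[0,[-4.0,-0.4,0],0],[0,[-5.5,-0.5,0],0],[0,[-5.5,-0.5,0],0],[0,[-5.5,-0.5,0],0],[0,[-5.5,-0.5,0],0],[0,[-5.5,-0.5,0],0],[0,[-5.5,-0.5,0],0],[0,[-4.0,-0.3,0],0],[0,[-3.2,-0.15,0],-0.55],[0,[0,0,0],0]])

```text
t: 16.5
tool_pos: [0.4956, -0.1219, 0.1284]
tool_rot: [-2.236, -2.201, 0.003]
contact_force: [0.8, 0.5, -1.6]
opening: 0.0428
grip_force: 53.7
```

Run:
```python
from h import *
rel(-38,-8,70)
d=grab('wrist'); cv2.imwrite('pics/w4.png',d['frame'][...,::-1])
```

```text
t 16.5 shift cm [0.45 0.21 5.84] yaw 89.09 jig [-39.9 -12.6] z 0.1284 F [ 0.8  0.5 -1.6] open 0.0428 grip 53.7
```

View pics/w4.png

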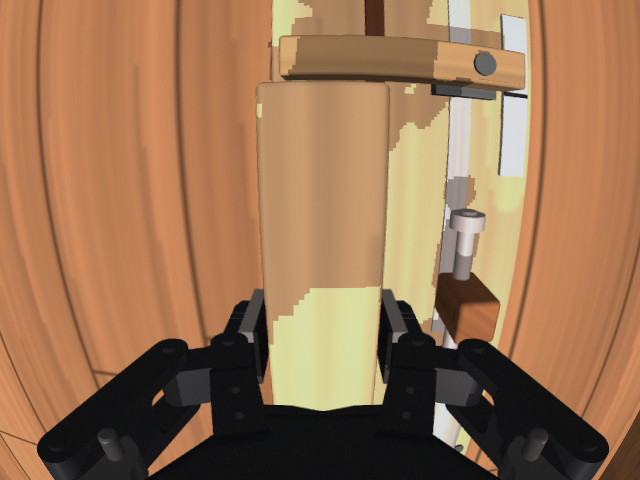

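The blank is held straight, with its end at row ~84 (cols 257–388). The bar is untouched and the gauge is home.

Run:
```python
from h import *
d=np.load('pics/wrist.npz'); o=ctrl.get_obs(); T=toj(o['tool_pos'])*1000
for u,v in((262,84),(385,84),(264,240),(383,240)): print((toj(fish(d,u,v,.149))*1000-T).round(1))
```

```text
[-19.9  89.4]
[20.1 89.3]
[-20.8  36.2]
[20.7 36.1]
```

Request:
send_rows(rows=[[0,[0.2,0.1,4],0],[0,[0,0,3.0],0],[0,[0,0,1.3],0],[0,[0,0,0],0],[0,[0,0,0],0],[0,[0,0,0],0]])

```text
t: 17.3
tool_pos: [0.4993, -0.119, 0.0493]
tool_rot: [2.233, 2.206, 0.002]
contact_force: [-0.0, -0.6, -0.4]
opening: 0.0429
grip_force: 53.7
```

```bash
python3 -c "
from h import *
rel(-37,-3,29)"
```

```text
t 17.3 shift cm [ 0.67 -0.08  2.03] yaw 89.29 jig [-36.3  -9.7] z 0.0493 F [-0.  -0.6 -0.4] open 0.0429 grip 53.7
```

Request:
send_rows(rows=[[0,[0.2,-0.08,1.0],0],[0,[0,0,0.5],0],[0,[0,0,0.3],0],[0,[0,0,0],0],[0,[0,0,0],0]])

```text
t: 17.92
tool_pos: [0.4975, -0.1167, 0.0298]
tool_rot: [2.235, 2.207, 0.0]
contact_force: [-0.5, 0.5, -1.7]
opening: 0.0428
grip_force: 53.7
```

```bash
python3 -c "
from h import *
rel(-34,3,29)"
```

```text
t 17.925 shift cm [1.04 0.41 0.08] yaw 89.29 jig [-38.1  -7.4] z 0.0298 F [-0.5  0.5 -1.7] open 0.0428 grip 53.7
```

Request:
send_rows(rows=[[0,[0,0,0.08],0],[0,[0,0.15,0],0],[0,[0,0.1,0],0],[0,[0,0.05,0],0],[0,[0,0,0],0]])

```text
t: 18.55
tool_pos: [0.5006, -0.1167, 0.0291]
tool_rot: [2.235, 2.208, 0.0]
contact_force: [0.4, -1.1, -0.3]
opening: 0.0433
grip_force: 53.7
```

Request:
send_rows(rows=[[0,[0,0.1,0],0],[0,[0,0,0],0]])

```text
t: 18.8
tool_pos: [0.5016, -0.1168, 0.029]
tool_rot: [2.235, 2.207, 0.0]
contact_force: [-0.9, 0.0, -0.5]
opening: 0.0432
grip_force: 53.9
```

```bash
python3 -c "
from h import *
rel(-34,3,29)"
```

```text
t 18.8 shift cm [1.04 0.   0.  ] yaw 89.29 jig [-34.   -7.4] z 0.029 F [-0.9  0.  -0.5] open 0.0432 grip 53.9
```

Request:
send_rows(rows=[[0,[0,0.05,0.05],0],[0,[0,0.05,0],0],[0,[0,0,0],0]])

```text
t: 19.18
tool_pos: [0.5019, -0.1168, 0.0291]
tool_rot: [-2.234, -2.207, 0.002]
contact_force: [-6.0, 0.3, 7.0]
opening: 0.043
grip_force: 54.8
```

Request:
send_rows(rows=[[0,[0.3,0,0],0],[0,[0.3,0,0],0],[0,[0.1,0,0],0],[0,[0,0,0],0],[0,[0,0,0],0]])

```text
t: 19.8
tool_pos: [0.502, -0.1116, 0.0291]
tool_rot: [2.234, 2.206, -0.006]
contact_force: [-5.7, -6.3, 4.7]
opening: 0.043
grip_force: 54.5
```

```bash
python3 -c "
from h import *
rel(-34,3,29)"
```

```text
t 19.8 shift cm [ 0.52 -0.04  0.01] yaw 89.28 jig [-33.6  -2.2] z 0.0291 F [-5.7 -6.3  4.7] open 0.043 grip 54.5
```

Request:
send_rows(rows=[[0,[0,-0.06,-0.08],0],[0,[0.2,0,0],0],[0,[0,0,0],0],[0,[0,0,0],0]])

```text
t: 20.3
tool_pos: [0.502, -0.1076, 0.0291]
tool_rot: [-2.235, -2.208, -0.0]
contact_force: [-0.1, -1.4, -2.1]
opening: 0.0428
grip_force: 53.7
```

```bash
python3 -c "
from h import *
rel(-34,3,29)"
```

```text
t 20.3 shift cm [ 0.12 -0.02  0.01] yaw 89.3 jig [-33.8   1.8] z 0.0291 F [-0.1 -1.4 -2.1] open 0.0428 grip 53.7
```

Request:
send_rows(rows=[[0,[0.05,0,0],0],[0,[0,0,0],0],[0,[0,0,0],0]])

```text
t: 20.68
tool_pos: [0.502, -0.1076, 0.0293]
tool_rot: [2.235, 2.207, -0.001]
contact_force: [0.4, -3.8, -2.8]
opening: 0.0424
grip_force: 53.6
```

```bash
python3 b2.py
python3 - <<'E'
from h import *
d=np.load('pics/wrist.npz'); cv2.imwrite('pics/w5.png',cv2.resize(d['frame'][40:260,220:560],None,fx=2.3,fy=2.3,interpolation=2)[...,::-1])
E
```

```text
t 20.725 shift cm [ 3.14  8.87 -2.87] yaw 89.29 jig [-33.8   1.8] z 0.0293 F [ 0.  -3.8 -1.8] open 0.0429 grip 53.6
line 91.7999999999998 98.19999999999976
bar -0.03 [91.6 91.8 91.4 92. ] [-23. -20. -18. -12.]
bar 0.0 [90.2 90.4 90.  90.6] [-23. -19. -18. -11.]
bar 0.075 [91.8 92.  93.2 92.2] [-24. -23.  13. -13.]
bar 0.08 [93.2 93.4 93.  93.6] [13. 12. 11.  9.]
```

View pics/w5.png

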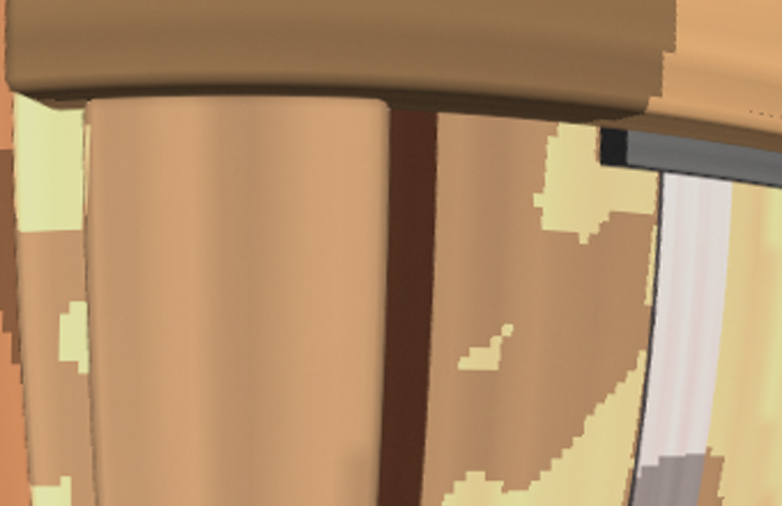

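The blank's end meets the bar and its side runs along the fence. The contact force is 3.8 N, below the bar's 8 N friction. I'll seat it and release.

Request:
send_rows(rows=[[0,[0,0.05,0.05],0],[0,[0,0,0],0],[0,[0,0,0],0],[8.5,[0,0,0],0],[8.5,[0,0,0],0],[8.5,[0,0,0],0],[8.5,[0,0,-2],0],[8.5,[0,0,-4],0],[8.5,[0,0,-4],0],[8.5,[0,0,0],0]])

```text
t: 21.98
tool_pos: [0.5053, -0.108, 0.1333]
tool_rot: [2.23, 2.203, 0.006]
contact_force: [0.3, 0.2, -0.1]
opening: 0.085
grip_force: 0.0
```

Request:
send_rows(rows=[[8.5,[-2,-3,-4],0],[8.5,[-3,-4,-3],0],[8.5,[-3,-4,-2],0],[8.5,[-4,-3,0],0],[8.5,[-4,0,0],0],[8.5,[0,0,0],0],[8.5,[0,0,0],0]])

```text
t: 22.85
tool_pos: [0.3603, -0.2648, 0.2177]
tool_rot: [-2.234, -2.206, -0.001]
contact_force: [-0.1, 0.9, 0.1]
opening: 0.0852
grip_force: 0.0
```

Run:
```python
from h import *
rel(-34,3,100)
s=grab('side'); t=grab('top'); d=grab('wrist')
a=cv2.resize(s['frame'][150:310,255:390],None,fx=2.9,fy=2.9,interpolation=2); b=cv2.resize(d['frame'][0:300,200:640],(400,273))
c=np.zeros((600,800,3),np.uint8); c[:464,:391]=a[:464,:391]; c[:273,400:800]=b; e=cv2.resize(t['frame'][175:270,270:480],(400,181)); c[300:481,400:800]=e
cv2.imwrite('pics/c2.png',c[...,::-1])
```

```text
t 22.85 shift cm [15.99 13.96 11.78] yaw 89.29 jig [-173.6 -157.1] z 0.2177 F [-0.1  0.9  0.1] open 0.0852 grip 0.0
```

View pics/c2.png

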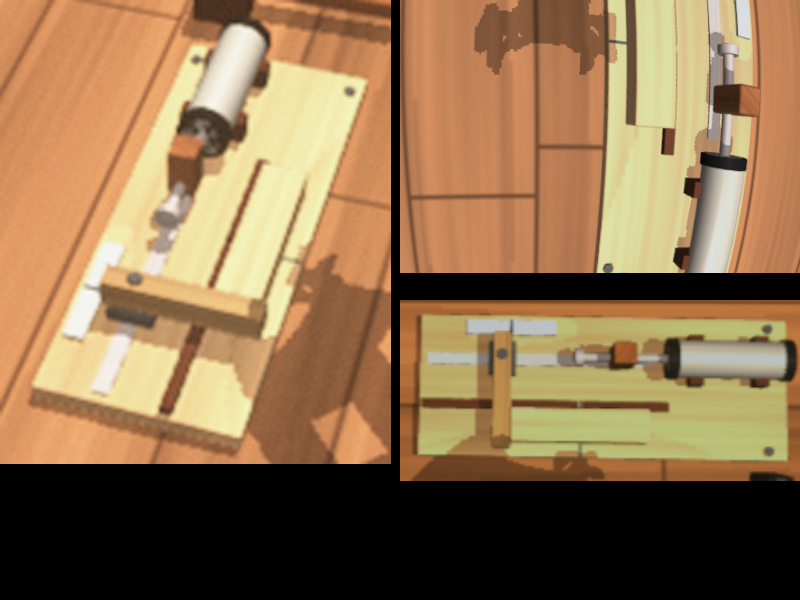

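The blank lies along the fence with its end at the bar, which sits at the line near col 511 of the inset. The gauge is home. One numeric check follows.

Run:
```python
from h import *
t=np.load('pics/top.npz')
def prof(x,y,h):
    w=tow(np.stack(np.broadcast_arrays(x,y),-1)/1000.); P=np.c_[w,np.full(len(w),h),np.ones(len(w))]@np.linalg.inv(t['cam_to_world']).T
    return cv2.remap(t['frame'].astype(np.float32),(P[:,0]/P[:,2]*t['fx']+t['cx']).astype(np.float32)[None],(P[:,1]/P[:,2]*t['fy']+t['cy']).astype(np.float32)[None],1)[0]
r=lambda a:a.astype(int).tolist()
y=np.arange(84,102.); print('line 84..',r(prof(98,y,.022).mean(-1)))
print('bar/blank 84..',r(prof(-34,y,.06)[:,0]),r(prof(-34,y,.05)[:,2]))
print('bar alone',r(prof(40,y,.06)[:,2]))
y=np.arange(-100,-75.); 
for x in(-20,-48): print('rear -100..',r(prof(x,y,.05)[:,0]))
x=np.arange(-65,0.,1)
for yy in(-75,75): print('x -65..',r(prof(x,yy,.05)[:,0]))
```

```text
line 84.. [191, 192, 192, 192, 192, 182, 165, 149, 127, 107, 107, 131, 157, 171, 184, 192, 192, 192]
bar/blank 84.. [188, 188, 188, 188, 187, 187, 187, 177, 168, 164, 162, 163, 173, 182, 185, 184, 184, 184] [110, 110, 110, 110, 110, 110, 107, 97, 88, 78, 69, 65, 70, 74, 74, 73, 73, 74]
bar alone [112, 108, 104, 96, 88, 80, 74, 67, 65, 63, 64, 68, 71, 70, 69, 69, 69, 70]
rear -100.. [188, 188, 188, 188, 188, 188, 188, 188, 188, 187, 187, 187, 187, 188, 188, 188, 188, 188, 188, 188, 188, 188, 188, 188, 188]
rear -100.. [187, 187, 187, 187, 187, 187, 187, 187, 187, 187, 187, 187, 187, 188, 187, 187, 187, 187, 187, 187, 187, 187, 187, 187, 187]
x -65.. [188, 188, 188, 188, 183, 177, 167, 149, 131, 146, 167, 181, 184, 187, 188, 188, 187, 187, 187, 187, 187, 187, 187, 188, 188, 188, 188, 188, 187, 187, 187, 187, 187, 188, 188, 188, 187, 187, 187, 187, 187, 188, 188, 188, 188, 188, 187, 187, 187, 187, 187, 180, 174, 156, 126, 99, 98, 97, 98, 100, 104, 119, 134, 152, 171]
x -65.. [187, 187, 187, 187, 182, 178, 169, 155, 142, 153, 164, 173, 181, 188, 188, 188, 187, 187, 187, 187, 187, 187, 187, 187, 187, 187, 187, 187, 187, 187, 187, 187, 187, 187, 187, 187, 188, 188, 188, 188, 188, 187, 187, 187, 187, 187, 187, 187, 188, 188, 187, 180, 173, 152, 123, 98, 97, 96, 97, 98, 102, 115, 129, 149, 171]
```

```bash
python3 -c "
from station import ctrl
print(ctrl.finish_job())"
```

```text
the job is handed in; nothing more can be done
None
```

The job is handed in at about 23 s: the stop bar's face is on the line (within about 0.5 mm in the camera images), the gauge was eased home, and the blank lies flat along the fence with its end against the bar.

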